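# Tip the spacers out of the tilt-out bin

## Robot

A 7-joint arm with a two-finger parallel gripper is mounted at the origin on the work surface. World frame = base frame: x ahead of the robot, y to its left, z up, the work surface at z = 0. Lengths are in m, angles in rad, forces in N, time in s.
With the tool pointing down it reaches from about 0.425 to 0.875 m from the base axis. Payload 8.4 kg.
Tool frame: the origin (TCP) lies on the centre line of the jaws, within the pads' length; the fingertips stand 22 mm ahead of it and the grasp point (between the pads) lies 3 mm ahead of it (manip.tips_ahead is the distance from the TCP to the fingertips, in m); x points along the fingers, y is the direction in which the jaws open and shut, and the axes are right-handed (so a half turn about x gives the same grasp; the last joint's range is limited). The gripper opens to 87 mm and grips with 3 to 60 N. Pads are 19 mm wide; open, the fingers measure 117 mm over their backs; the gripper's body (75 mm by 190 mm) begins 51 mm behind the grasp point.
Start: joints at [1.026, 0.333, 0.04, 1.465, -0.013, 1.343, -0.059], TCP at [0.28, -0.586, 0.245] pointing down, gripper open.
Joint ranges: [-2.58, 2.58], [-0.38, 2.09], [-1.3, 1.39], [0.25, 2.4], [-1.5, 4.64], [0.08, 2.09], [-2.65, 2.65]. Speed limits (rad/s): [2.22, 2.22, 2.79, 2.79, 3.14, 3.14, 3.14].

## Interface

Orientations are given as a rotation vector (axis times angle).
In Python, from station import manip, read_camera gives the robot as it stands.
- The arm moves only by the tool move_arm, never from a script. Its argument "moves" is a list of rows, each an object with "twist": the turn, a rotation vector about the tool's x, y, z in rad, a list of three; "linear": the shift along the tool's x, y, z in m, a list of three; "fingers": the finger opening in m, from 0 to 0.087. A call has 1 to 8 rows; each row is the pose to reach, as a shift and turn from the pose commanded when the call began, along the tool's axes at that moment; what a row does not reach only later rows make up. A row lasts 1/12 s, in which the tool goes at most 41.7 mm and 7.16 degrees, less where a joint would pass 70% of its speed; a pose out of reach is approached as far as the arm can. A call with a gripper value outside its range is refused whole. The fingers move at their own pace and stop on an object; "newtons" is the grip in N (left out, the last holds). Time passes only in rows, so rows that repeat a pose let the fingers close. It gives the time, the measured TCP pose, the force and the opening at its end, in the units of the state.
- manip.sense(): the state, without advancing time (a new reading comes with each control period).
- read_camera(name): name is "scene" or "top" or "wrist"; returns a dict with "frame" (480x640x3 uint8, red, green, blue), "vfov" (degrees; the focal length in pixels is half the picture's height over the tangent of half this angle, whatever the lens; pixels are square), "cx", "cy" (the principal point, pixels), "k1" (the pictures are not rectified: a ray, as slopes to the right and down, at radius r is drawn at 1 + k1 r^2 times it, then the intrinsics apply), "pose" (4x4, takes a point from camera to world coordinates). Camera axes: x right, y up, looking along -z (the intrinsics and any distortion apply to the point x, -y, -z); pixel columns grow to the right and rows downward; lengths in m; the calibration is good to about 2 mm. A picture is of the moment at which its call begins. There is no depth.
- manip.close_job(): hands the job in, once; it reports no verdict.
The state is a dict: "time": time; "q": joint angles; "qvel": joint speeds; "effort": joint torques, N m; "eef_pos": TCP position; "ee_rot": TCP orientation; "force": force on the tool from outside, world axes, zero at the start; "wrist_torque": the same for the moment, N m; "grip_width": finger opening in m.
Only numpy, scipy, OpenCV 4.12 (cv2) and the standard library are available. Lean on these libraries where they do the work, as an engineer would, in place of code of your own. Each camera call takes 0.05 s, during which the arm holds its last target. There are 200 camera calls.

## Task

Slide the empty white tray across the bench so that it sits in front of the blue tilt-out bin, where the parts will fall. Then pull the bin forward by its bar and all the way down to its stop, so that all five spacers tip out into the tray, and leave it there. Do not disturb the tape roll, the solder spool or the circuit board.

Things in the scene. Friction and masses are not known exactly. Their poses are not given: they have to be found in the camera images.
- stand: dark steel stand, fixed to the bench, that carries the blue tilt-out bin. Base plate 120 deep x 160 wide, two cheeks 134 apart over their outsides reaching 190 up. Origin on the bench straight below the bin's pivot, at the front (robot side) edge of the stand; its x axis points level from the front to the back of the stand (away from the side the bin opens to), y along the pivot, z up. Nothing of the stand reaches in front of its origin
- pivot (a point): the bin's pivot axis (middle of its width), 165 straight above the stand's origin, at the lower front edge of the bin; the axis runs along the stand's y axis; same axes as the stand
- bin (a joint): angle of the tilt-out bin in rad: 0 closed (front wall upright), growing as its top is pulled forward (towards the stand's -x) and down about the pivot; 2.4 is its stop, where the front wall slopes steeply down as a chute. Stiff hinge: stays where it is left, about 4 to 6 N at the bar moves it. The bin is blue plastic, open-topped, 110 wide, 85 deep, front wall 120 high, sides 70 and back 55 high, walls 4 to 5; it holds the five spacers. At rest it starts closed
- bar_left (a point): a point on the bin's steel pull bar, on the bar's axis, 115 to the stand's +y side of the bin's middle. The bar is round, 10 diameter, 290 long, parallel to the pivot, and sticks out 90 free beyond each side of the bin. It turns with the bin: in the closed bin it is 115 above the pivot and 12 in front of it (stand's -x), so 280 above the bench; at the stop it is about 93 below the pivot and 69 in front of it, 72 above the bench. Orientation turns with the bin
- bar_right (a point): the same on the other free end of the bar, 115 to the stand's -y side of the bin's middle
- drop (a point): spot on the bench about where the parts fall when the bin is tipped: 135 in front of the stand's origin (stand's -x), on the bench
- tray: loose, empty white plastic tray, open on top, outside 200 (its x) x 240 (its y) x 40 high, walls 4 and floor 4 thick, 0.25 to 0.5 kg; it slides on the bench. It starts on one side of the bin, left or right, with the tape on the other. Origin at the centre of its underside
- spacer0_center (a point): centre of a loose plain aluminium spacer, solid cylinder 16 diameter x 22 long, one of five alike, standing in the bin at the start
- spacer1_center (a point): centre of a loose plain aluminium spacer, solid cylinder 16 diameter x 22 long, one of five alike, standing in the bin at the start
- spacer2_center (a point): centre of a loose plain aluminium spacer, solid cylinder 16 diameter x 22 long, one of five alike, standing in the bin at the start
- spacer3_center (a point): centre of a loose plain aluminium spacer, solid cylinder 16 diameter x 22 long, one of five alike, standing in the bin at the start
- spacer4_center (a point): centre of a loose plain aluminium spacer, solid cylinder 16 diameter x 22 long, one of five alike, standing in the bin at the start
- tape: loose roll of tape, cardboard coloured ring lying flat, 100 outside diameter, 48 high; bystander. Origin under its centre (mm)
- spool: loose solder spool standing upright, 60 diameter, 50 high; bystander. Origin under its centre (mm)
- board: loose green circuit board lying flat, 100 x 70, parts up to 16 high; bystander. Origin under its centre (mm)

How it is judged:
By the outcome, as a careful person would: the job done as asked, in the order asked, and still so for the second after the job is handed in, with the robot touching nothing.
It also fails if it takes over 69 s, if anything falls off the work surface, if the arm or the gripper's body presses on something with over 40 N, if the wrist force passes 120 N, or if a joint passes its speed limit or range.

## Working session

There is one attempt and no reset: what is moved stays moved. The work goes in short steps, Python scripts to look and compute and a tool call to move; the robot and the scene stay as the last step left them, time stands still between calls to the robot, and variables do not carry over. Pictures are saved under pics/ and viewed, about 8 in all and at most 12, crops included, and the job is handed in when it is done.

Besides the shell and the picture viewer there is one more tool, called after "Call:" as name(argument=value, ...), one argument or row to a line, values as JSON. move_arm: Moves the arm, as the interface text tells. Its arguments: {"type":"object","properties":{"moves":{"type":"array","items":{"type":"object","properties":{"twist":{"type":"array","items":{"type":"number"}},"linear":{"type":"array","items":{"type":"number"}},"fingers":{"type":"number"}}}},"newtons":{"type":"number"}},"required":["moves"]}

```bash
mkdir -p pics; cat > h.py <<'E'
import numpy as np, cv2
from station import manip, read_camera
from scipy.spatial.transform import Rotation as R
def K(c):
    f=240/np.tan(np.radians(c['vfov'])/2); return f
def ray(c,u,v):
    f=K(c); d=np.array([(u-c['cx'])/f,(v-c['cy'])/f]); s=d.copy()
    for _ in range(20): s=d/(1+c['k1']*(s@s))
    P=np.array(c['pose']); return P[:3,3],P[:3,:3]@np.array([s[0],-s[1],-1])
def onz(c,u,v,z):
    o,d=ray(c,u,v); return o+d*(z-o[2])/d[2]
def proj(c,p):
    P=np.array(c['pose']); q=P[:3,:3].T@(np.array(p)-P[:3,3]); s=np.array([q[0],-q[1]])/-q[2]
    s=s*(1+c['k1']*(s@s)); return s*K(c)+[c['cx'],c['cy']]
def snap(n,f):
    c=read_camera(n); cv2.imwrite('pics/'+f,c['frame'][:,:,::-1]); 
    import pickle; pickle.dump(c,open('pics/'+f[:-4]+'.pkl','wb')); return c
def load(f):
    import pickle; return pickle.load(open('pics/'+f+'.pkl','rb'))
E
python3 - <<'E'
from h import *
for n in('scene','top'):
    c=snap(n,n+'0.png'); print(n,c['vfov'],c['cx'],c['cy'],c['k1'],np.round(c['pose'],3).tolist())
s=manip.sense(); print(s); print(R.from_rotvec(s['ee_rot']).as_matrix().round(3))
E
```

```text
scene 50.63184527517352 323.0427184967642 233.1399517411397 -0.12183170226375095 [[-0.776, -0.482, 0.407, 1.009], [0.63, -0.576, 0.521, 0.546], [-0.017, 0.661, 0.75, 0.996], [0.0, 0.0, 0.0, 1.0]]
top 47.32583570487979 316.32387919418994 235.83832546461383 -0.0011003507076853705 [[0.011, 0.999, -0.053, 0.516], [-1.0, 0.011, 0.002, -0.009], [0.002, 0.053, 0.999, 1.206], [0.0, 0.0, 0.0, 1.0]]
{'time': 0.1, 'q': array([ 1.02577306,  0.33385259,  0.03985284,  1.46613812, -0.01339771,
        1.34331901, -0.05846074]), 'qvel': array([-7.49531752e-04, -9.88223484e-04,  1.20952520e-03, -2.56314245e-03,
       -1.20916710e-05, -8.72115531e-04,  3.73588815e-04]), 'effort': array([ 5.61662906e-03, -6.57808542e+01,  1.34044580e+00, -4.04705894e+01,
       -5.97827858e-02,  4.08591097e-02,  6.35854667e-05]), 'eef_pos': array([ 0.28010681, -0.58612818,  0.24376182]), 'ee_rot': array([ 1.97435826,  0.44909428, -1.97518984]), 'force': array([-0.54561425,  0.04619898, -0.0084023 ]), 'wrist_torque': array([-1.75819362e-02,  4.33011636e-02,  3.00787414e-05]), 'grip_width': 0.08698126837213631}
[[-0.001  0.431 -0.902]
 [ 0.001 -0.902 -0.431]
 [-1.    -0.001  0.   ]]
```

View pics/scene0.png

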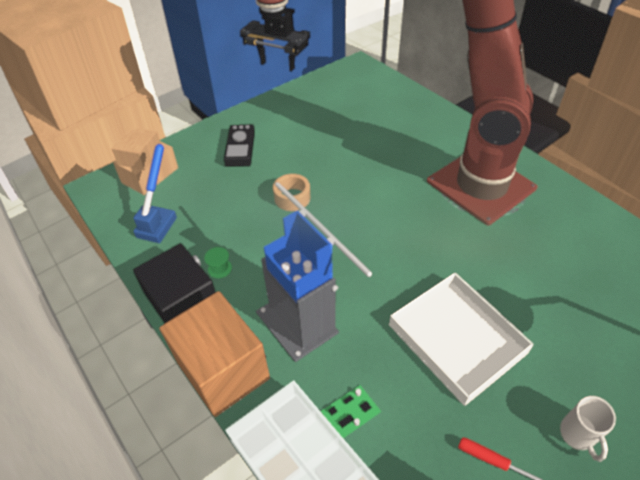

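View pics/top0.png

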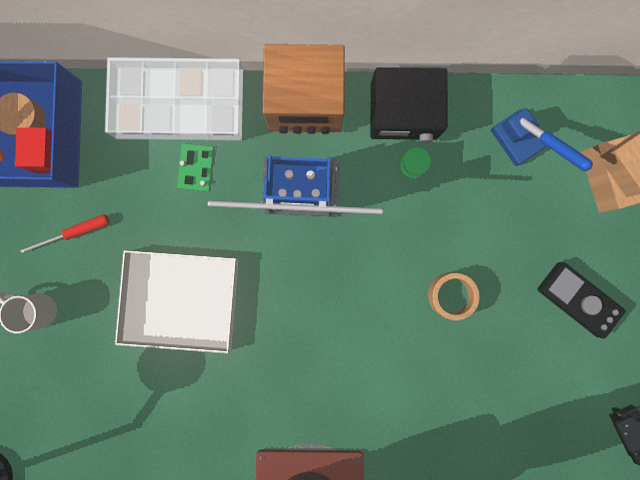

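Top view, where up is +x and left is +y: bar ends are at (209,204) and (382,212). Tray rim corners are (123,252), (237,259), (229,352) and (116,345). The tape is at (454,297), the spool at (416,162) and the board at (196,167).

```bash
python3 - <<'E'
from h import *
c=load('top0')
a,b=onz(c,209,204,.28),onz(c,382,212,.28); print('bar',a,b,np.linalg.norm(a-b))
d=(a-b)/np.linalg.norm(a-b); sx=np.array([d[1],-d[0],0]); m=(a+b)/2
piv=m+.012*sx; piv[2]=0; print('yaw',np.arctan2(-d[0],d[1]),'stand',piv,'drop',piv-.135*sx)
print('barL',m+.115*d,'barR',m-.115*d,'stopmid',piv-.069*sx)
T=[onz(c,*p,.04) for p in[(123,252),(237,259),(229,352),(116,345)]]
print(np.round(T,3),[np.linalg.norm(T[i]-T[i-1]).round(3) for i in range(4)]); t=np.mean(T,0);print('tray',t)
print('tape',onz(c,454,297,.048),'spool',onz(c,416,162,.05),'board',onz(c,196,167,.0))
print(proj(load('scene0'),a),proj(load('scene0'),b),proj(load('scene0'),T[0]))
E
```

```text
bar [0.61757397 0.1725     0.28      ] [ 0.60735165 -0.12116803  0.28      ] 0.2938458890416397
yaw -0.03479502309200835 stand [0.62445555 0.02524853 0.        ] drop [0.48953726 0.02994491 0.        ]
barL [0.61646343 0.14059637 0.28      ] barR [ 0.60846219 -0.08926441  0.28      ] stopmid [0.55549731 0.0276489  0.        ]
[[0.539 0.4   0.04 ]
 [0.527 0.157 0.04 ]
 [0.331 0.171 0.04 ]
 [0.343 0.409 0.04 ]] [np.float64(0.196), np.float64(0.243), np.float64(0.196), np.float64(0.239)]
tray [0.43513175 0.28421796 0.04      ]
tape [ 0.45228095 -0.30190973  0.048     ] spool [ 0.73763559 -0.2210122   0.05      ] board [0.73025951 0.25790832 0.        ]
[368.59898834 272.8299927 ] [276.19529818 182.82001054] [468.19117133 395.04732834]
```

```bash
cat >> h.py <<'E'
def to(p,yaw,note=''):
    s=manip.sense(); M=R.from_rotvec(s['ee_rot']).as_matrix()
    y=np.array([np.cos(yaw),np.sin(yaw),0]); x=np.array([0,0,-1.]); T=np.column_stack([x,y,np.cross(x,y)])
    print(note,'lin',np.round(M.T@(np.array(p)-s['eef_pos']),4).tolist(),'twist',np.round(R.from_matrix(M.T@T).as_rotvec(),3).tolist())
E
python3 - <<'E'
from h import *
d=np.radians
to([.45,-.33,.34],d(-30)); to([.48,-.1,.34],d(20)); to([.429,.17,.25],d(86.8))
E
```

```text
lin [-0.096, -0.158, -0.2637] twist [-0.601, -0.0, 0.001]
 lin [-0.0958, -0.3525, -0.39] twist [-1.474, -0.001, 0.001]
 lin [-0.0054, -0.618, -0.4604] twist [-2.64, -0.002, 0.001]
```

Call:
move_arm(
  moves=[
    {"linear": [-0.096, -0.158, -0.264], "twist": [-0.6, 0, 0]},
    {"linear": [-0.096, -0.158, -0.264], "twist": [-0.6, 0, 0]},
    {"linear": [-0.096, -0.158, -0.264], "twist": [-0.6, 0, 0]},
    {"linear": [-0.096, -0.158, -0.264], "twist": [-0.6, 0, 0]},
    {"linear": [-0.096, -0.158, -0.264], "twist": [-0.6, 0, 0]},
    {"linear": [-0.096, -0.158, -0.264], "twist": [-0.6, 0, 0]},
    {"linear": [-0.096, -0.352, -0.39], "twist": [-1.47, 0, 0]},
    {"linear": [-0.096, -0.352, -0.39], "twist": [-1.47, 0, 0]},
  ],
)

```text
schema error: expected keys twist, linear, fingers
```

```bash
python3 - <<'E'
from h import *
d=np.radians
to([.47,-.05,.34],d(35)); to([.429,.17,.25],d(86.8))
E
```

```text
lin [-0.0957, -0.402, -0.4025] twist [-1.736, -0.001, 0.001]
 lin [-0.0054, -0.618, -0.4604] twist [-2.64, -0.002, 0.001]
```

Call:
move_arm(
  moves=[
    {"linear": [-0.096, -0.158, -0.264], "twist": [-0.6, 0, 0], "fingers": 0.087},
    {"linear": [-0.096, -0.158, -0.264], "twist": [-0.6, 0, 0], "fingers": 0.087},
    {"linear": [-0.096, -0.158, -0.264], "twist": [-0.6, 0, 0], "fingers": 0.087},
    {"linear": [-0.096, -0.158, -0.264], "twist": [-0.6, 0, 0], "fingers": 0.087},
    {"linear": [-0.096, -0.158, -0.264], "twist": [-0.6, 0, 0], "fingers": 0.087},
    {"linear": [-0.096, -0.158, -0.264], "twist": [-0.6, 0, 0], "fingers": 0.087},
    {"linear": [-0.096, -0.352, -0.39], "twist": [-1.47, 0, 0], "fingers": 0.087},
    {"linear": [-0.096, -0.352, -0.39], "twist": [-1.47, 0, 0], "fingers": 0.087},
  ],
)

```text
time: 0.77
eef_pos: [0.4322, -0.3048, 0.3253]
ee_rot: [1.405, 1.069, -1.405]
force: [1.0, 0.4, -0.5]
grip_width: 0.087
```

```bash
python3 - <<'E'
from h import *
d=np.radians
to([.47,-.05,.34],d(35)); to([.429,.17,.25],d(86.8))
E
```

```text
lin [-0.0147, -0.0313, -0.2557] twist [-0.88, 0.0, -0.0]
 lin [0.0752, -0.1293, -0.4568] twist [-1.784, 0.0, -0.0]
```

Call:
move_arm(
  moves=[
    {"linear": [-0.015, -0.031, -0.256], "twist": [-0.88, 0, 0], "fingers": 0.087},
    {"linear": [-0.015, -0.031, -0.256], "twist": [-0.88, 0, 0], "fingers": 0.087},
    {"linear": [-0.015, -0.031, -0.256], "twist": [-0.88, 0, 0], "fingers": 0.087},
    {"linear": [-0.015, -0.031, -0.256], "twist": [-0.88, 0, 0], "fingers": 0.087},
    {"linear": [-0.015, -0.031, -0.256], "twist": [-0.88, 0, 0], "fingers": 0.087},
    {"linear": [-0.015, -0.031, -0.256], "twist": [-0.88, 0, 0], "fingers": 0.087},
    {"linear": [-0.015, -0.031, -0.256], "twist": [-0.88, 0, 0], "fingers": 0.087},
    {"linear": [-0.015, -0.031, -0.256], "twist": [-0.88, 0, 0], "fingers": 0.087},
  ],
)

```text
time: 1.43
eef_pos: [0.4713, -0.0479, 0.3404]
ee_rot: [0.743, 1.44, -0.742]
force: [0.0, -0.9, -0.7]
grip_width: 0.087
```

```bash
python3 - <<'E'
from h import *
d=np.radians
to([.429,.17,.2],d(86.8))
E
```

```text
lin [0.1404, 0.0917, -0.2021] twist [-0.897, 0.0, -0.0]
```

Call:
move_arm(
  moves=[
    {"linear": [0.14, 0.092, -0.202], "twist": [-0.9, 0, 0], "fingers": 0.06},
    {"linear": [0.14, 0.092, -0.202], "twist": [-0.9, 0, 0], "fingers": 0.06},
    {"linear": [0.14, 0.092, -0.202], "twist": [-0.9, 0, 0], "fingers": 0.06},
    {"linear": [0.14, 0.092, -0.202], "twist": [-0.9, 0, 0], "fingers": 0.06},
    {"linear": [0.14, 0.092, -0.202], "twist": [-0.9, 0, 0], "fingers": 0.06},
    {"linear": [0.14, 0.092, -0.202], "twist": [-0.9, 0, 0], "fingers": 0.06},
    {"linear": [0.14, 0.092, -0.202], "twist": [-0.9, 0, 0], "fingers": 0.06},
    {"linear": [0.14, 0.092, -0.202], "twist": [-0.9, 0, 0], "fingers": 0.06},
  ],
)

```text
time: 2.1
eef_pos: [0.43, 0.1682, 0.1981]
ee_rot: [0.045, 1.574, -0.046]
force: [0.3, -0.7, 0.5]
grip_width: 0.0603
```

```bash
python3 - <<'E'
from h import *
snap('wrist','w1.png')
E
```

```text
(no output)
```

View pics/w1.png

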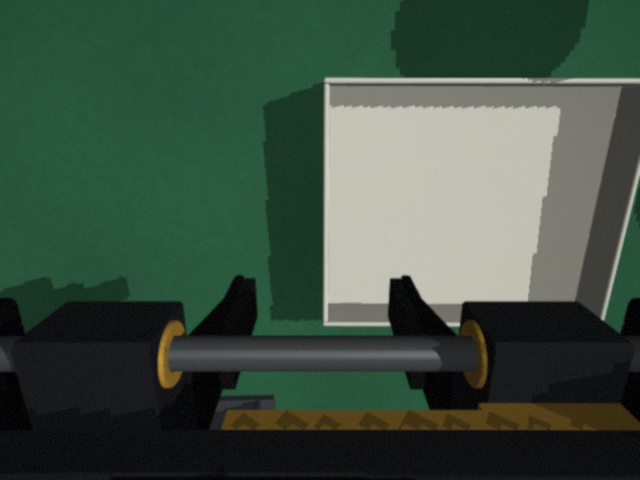

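The wrist view shows the tray's near (-y) wall as a vertical line at column ~326, rows 80 to 325, between the open jaws.

```bash
python3 - <<'E'
from h import *
c=load('w1'); a,b=onz(c,326,80,.04),onz(c,326,325,.04); print(a,b,onz(c,638,80,.04)); m=(a+b)/2; print(m)
to([m[0],m[1]+.002,.03],np.arctan2(b[0]-a[0],-(b[1]-a[1]))+0 if 0 else np.radians(86.8))
E
```

```text
[0.3285545  0.17737937 0.04      ] [0.52615281 0.16651526 0.04      ] [0.34169367 0.39864371 0.04      ]
[0.42735366 0.17194732 0.04      ]
 lin [0.1692, 0.0074, -0.004] twist [-0.008, -0.002, 0.001]
```

Call:
move_arm(
  moves=[
    {"linear": [0.12, 0.006, -0.003], "twist": [0, 0, 0], "fingers": 0.06},
    {"linear": [0.12, 0.006, -0.003], "twist": [0, 0, 0], "fingers": 0.06},
    {"linear": [0.12, 0.006, -0.003], "twist": [0, 0, 0], "fingers": 0.06},
    {"linear": [0.145, 0.006, -0.003], "twist": [0, 0, 0], "fingers": 0.06},
    {"linear": [0.165, 0.006, -0.003], "twist": [0, 0, 0], "fingers": 0.06},
    {"linear": [0.165, 0.006, -0.003], "twist": [0, 0, 0], "fingers": 0.04},
    {"linear": [0.165, 0.006, -0.003], "twist": [0, 0, 0], "fingers": 0.0},
    {"linear": [0.165, 0.006, -0.003], "twist": [0, 0, 0], "fingers": 0.0},
  ],
  newtons=20,
)

```text
time: 2.82
eef_pos: [0.4307, 0.1721, 0.0365]
ee_rot: [0.055, 1.568, -0.055]
force: [-0.2, 0.4, -0.5]
grip_width: 0.0475
```

Call:
move_arm(
  moves=[
    {"linear": [0, 0, 0], "twist": [0, 0, 0], "fingers": 0.0},
    {"linear": [0, 0, 0], "twist": [0, 0, 0], "fingers": 0.0},
    {"linear": [0, 0, 0], "twist": [0, 0, 0], "fingers": 0.0},
    {"linear": [0, 0, 0], "twist": [0, 0, 0], "fingers": 0.0},
  ],
)

```text
time: 3.15
eef_pos: [0.4298, 0.1727, 0.0358]
ee_rot: [0.052, 1.569, -0.052]
force: [-0.6, -0.4, 0.1]
grip_width: 0.0214
```

```bash
python3 - <<'E'
from h import *
s=manip.sense(); e=s['eef_pos']; print(e)
# aim: tray yaw -0.035, centre at drop
yaw=np.pi/2-.035; c=np.array([.490,.030]); w=c-.118*np.array([np.cos(yaw),np.sin(yaw)])
to([w[0],w[1],e[2]],yaw); print(w)
E
```

```text
[0.4297541  0.17271542 0.03579449]
 lin [0.0001, -0.2563, 0.0733] twist [-0.031, 0.001, -0.0]
[ 0.48587084 -0.08792773]
```

Call:
move_arm(
  moves=[
    {"linear": [0, 0, 0], "twist": [0, 0, 0], "fingers": 0.0},
    {"linear": [0, 0, 0], "twist": [0, 0, 0], "fingers": 0.0},
    {"linear": [0, 0, 0], "twist": [0, 0, 0], "fingers": 0.0},
    {"linear": [0, 0, 0], "twist": [0, 0, 0], "fingers": 0.0},
    {"linear": [0, 0, 0], "twist": [0, 0, 0], "fingers": 0.0},
  ],
)

```text
time: 3.57
eef_pos: [0.4293, 0.1722, 0.0352]
ee_rot: [0.051, 1.57, -0.053]
force: [-0.9, -4.8, 6.0]
grip_width: 0.004
```

Call:
move_arm(
  moves=[
    {"linear": [0, -0.008, 0.002], "twist": [0, 0, 0], "fingers": 0.0},
    {"linear": [0, -0.022, 0.006], "twist": [0, 0, 0], "fingers": 0.0},
    {"linear": [0, -0.04, 0.011], "twist": [-0.005, 0, 0], "fingers": 0.0},
    {"linear": [0, -0.058, 0.016], "twist": [-0.01, 0, 0], "fingers": 0.0},
    {"linear": [0, -0.076, 0.022], "twist": [-0.015, 0, 0], "fingers": 0.0},
    {"linear": [0, -0.094, 0.027], "twist": [-0.02, 0, 0], "fingers": 0.0},
    {"linear": [0, -0.112, 0.032], "twist": [-0.02, 0, 0], "fingers": 0.0},
    {"linear": [0, -0.13, 0.037], "twist": [-0.025, 0, 0], "fingers": 0.0},
  ],
)

```text
time: 4.23
eef_pos: [0.4579, 0.0403, 0.0352]
ee_rot: [0.033, 1.57, -0.03]
force: [-1.0, 2.5, 0.6]
grip_width: 0.0037
```

```bash
python3 - <<'E'
from h import *
e=manip.sense()['eef_pos']; print(manip.sense()['grip_width'])
to([.486,-.088,e[2]],np.pi/2-.035)
E
```

```text
0.0036925412084881475
 lin [-0.0002, -0.1271, 0.0332] twist [-0.005, 0.001, -0.001]
```

Call:
move_arm(
  moves=[
    {"linear": [0, -0.02, 0.005], "twist": [0, 0, 0], "fingers": 0.0},
    {"linear": [0, -0.04, 0.01], "twist": [0, 0, 0], "fingers": 0.0},
    {"linear": [0, -0.06, 0.016], "twist": [0, 0, 0], "fingers": 0.0},
    {"linear": [0, -0.08, 0.021], "twist": [0, 0, 0], "fingers": 0.0},
    {"linear": [0, -0.1, 0.026], "twist": [-0.005, 0, 0], "fingers": 0.0},
    {"linear": [0, -0.115, 0.03], "twist": [-0.005, 0, 0], "fingers": 0.0},
    {"linear": [0, -0.127, 0.033], "twist": [-0.005, 0, 0], "fingers": 0.0},
    {"linear": [0, -0.127, 0.033], "twist": [-0.005, 0, 0], "fingers": 0.0},
  ],
)

```text
time: 4.9
eef_pos: [0.486, -0.0903, 0.0352]
ee_rot: [0.03, 1.57, -0.031]
force: [0.3, -3.8, 3.2]
grip_width: 0.0038
```

Call:
move_arm(
  moves=[
    {"linear": [0, 0, 0], "twist": [0, 0, 0], "fingers": 0.05},
    {"linear": [0, 0, 0], "twist": [0, 0, 0], "fingers": 0.05},
    {"linear": [0, 0, 0], "twist": [0, 0, 0], "fingers": 0.05},
    {"linear": [0, 0, 0], "twist": [0, 0, 0], "fingers": 0.05},
    {"linear": [0, 0, 0], "twist": [0, 0, 0], "fingers": 0.05},
    {"linear": [-0.03, 0, 0], "twist": [0, 0, 0], "fingers": 0.05},
    {"linear": [-0.07, 0, 0], "twist": [0, 0, 0], "fingers": 0.05},
    {"linear": [-0.11, 0, 0], "twist": [0, 0, 0], "fingers": 0.05},
  ],
)

```text
time: 5.57
eef_pos: [0.4844, -0.0867, 0.1456]
ee_rot: [0.028, 1.573, -0.026]
force: [1.6, -0.5, 0.0]
grip_width: 0.0467
```

```bash
python3 - <<'E'
from h import *
c=snap('top','top1.png')
to([.46,-.09,.34],0.5*np.pi/2,'mid'); to([.612,-.092,.36],-.035,'above')
E
```

```text
mid lin [-0.1863, -0.0042, -0.0271] twist [0.751, 0.008, -0.002]
above lin [-0.2051, -0.0011, 0.1251] twist [1.572, 0.007, -0.005]
```

View pics/top1.png

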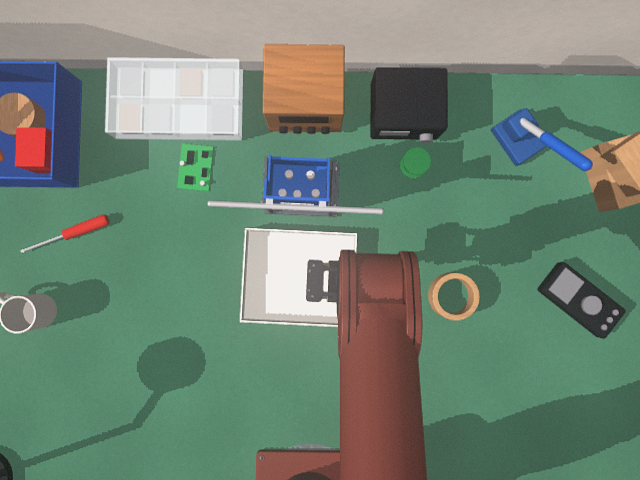

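The top view shows the tray in front of the bin, with corners at (246,229), (356,235) and (241,322). The tape, spool and board haven't moved. Next I go above the bar's right end.

Call:
move_arm(
  moves=[
    {"linear": [-0.186, -0.004, -0.027], "twist": [0.75, 0, 0], "fingers": 0.06},
    {"linear": [-0.186, -0.004, -0.027], "twist": [0.75, 0, 0], "fingers": 0.06},
    {"linear": [-0.186, -0.004, -0.027], "twist": [0.75, 0, 0], "fingers": 0.06},
    {"linear": [-0.186, -0.004, -0.027], "twist": [0.75, 0, 0], "fingers": 0.06},
    {"linear": [-0.186, -0.004, -0.027], "twist": [0.75, 0, 0], "fingers": 0.06},
    {"linear": [-0.205, -0.004, -0.02], "twist": [1.2, 0, 0], "fingers": 0.06},
    {"linear": [-0.215, -0.003, 0.01], "twist": [1.57, 0, 0], "fingers": 0.06},
    {"linear": [-0.215, -0.003, 0.04], "twist": [1.57, 0, 0], "fingers": 0.06},
  ],
)

```text
time: 6.28
eef_pos: [0.5265, -0.0919, 0.3637]
ee_rot: [0.812, 1.408, -0.811]
force: [0.3, 0.4, 0.6]
grip_width: 0.0602
```

```bash
python3 - <<'E'
from h import *
c=load('top1'); T=[onz(c,*p,.04) for p in[(246,229),(356,235),(241,322)]]; print(np.round(T,3),(T[1]+T[2])/2)
to([.612,-.092,.36],-.035,'above')
E
```

```text
[[ 0.591  0.139  0.04 ]
 [ 0.581 -0.095  0.04 ]
 [ 0.394  0.146  0.04 ]] [0.48763642 0.02563763 0.04      ]
above lin [0.0041, 0.0738, 0.0431] twist [0.563, 0.004, -0.005]
```

Call:
move_arm(
  moves=[
    {"linear": [0.0, 0.074, 0.043], "twist": [0.56, 0, 0], "fingers": 0.06},
    {"linear": [0.0, 0.074, 0.043], "twist": [0.56, 0, 0], "fingers": 0.06},
    {"linear": [0.0, 0.074, 0.043], "twist": [0.56, 0, 0], "fingers": 0.06},
    {"linear": [0.0, 0.074, 0.043], "twist": [0.56, 0, 0], "fingers": 0.06},
    {"linear": [0.0, 0.074, 0.043], "twist": [0.56, 0, 0], "fingers": 0.06},
    {"linear": [0.0, 0.074, 0.043], "twist": [0.56, 0, 0], "fingers": 0.06},
  ],
)

```text
time: 6.78
eef_pos: [0.6111, -0.0906, 0.3593]
ee_rot: [1.229, 1.198, -1.229]
force: [0.2, -0.4, 1.3]
grip_width: 0.0601
```

```bash
python3 - <<'E'
from h import *
c=snap('wrist','w2.png'); print(proj(c,[.6075,-.121,.28]),proj(c,[.6085,-.092,.28]),proj(c,[.611,-.03,.28]))
E
```

```text
[319.25726724 298.16362396] [319.53028977 254.56903026] [320.84102958 149.62507765]
```

View pics/w2.png

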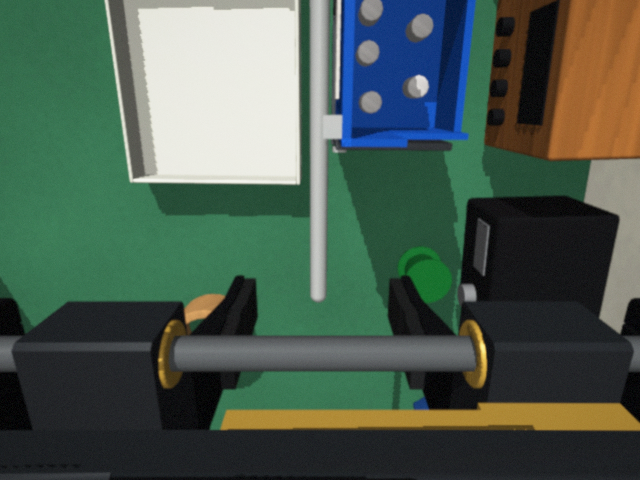

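The bar runs at column ~319 with its end at (318,299). That matches the projection (319,298), and it lies between the jaws. I descend and grip.

Call:
move_arm(
  moves=[
    {"linear": [0.04, -0.003, 0], "twist": [0, 0, 0], "fingers": 0.05},
    {"linear": [0.06, -0.003, 0], "twist": [0, 0, 0], "fingers": 0.05},
    {"linear": [0.076, -0.003, 0], "twist": [0, 0, 0], "fingers": 0.03},
    {"linear": [0.076, -0.003, 0], "twist": [0, 0, 0], "fingers": 0.02},
    {"linear": [0.076, -0.003, 0], "twist": [0, 0, 0], "fingers": 0.0},
    {"linear": [0.076, -0.003, 0], "twist": [0, 0, 0], "fingers": 0.0},
    {"linear": [0.076, -0.003, 0], "twist": [0, 0, 0], "fingers": 0.0},
    {"linear": [0.076, -0.003, 0], "twist": [0, 0, 0], "fingers": 0.0},
  ],
  newtons=25,
)

```text
time: 7.5
eef_pos: [0.6084, -0.0912, 0.2855]
ee_rot: [1.228, 1.196, -1.226]
force: [0.1, 0.2, -0.5]
grip_width: 0.0181
```

Call:
move_arm(
  moves=[
    {"linear": [0, 0, 0], "twist": [0, 0, 0], "fingers": 0.0},
    {"linear": [0, 0, 0], "twist": [0, 0, 0], "fingers": 0.0},
    {"linear": [0, 0, 0], "twist": [0, 0, 0], "fingers": 0.0},
    {"linear": [0, 0, 0], "twist": [0, 0, 0], "fingers": 0.0},
  ],
)

```text
time: 7.83
eef_pos: [0.6083, -0.0912, 0.285]
ee_rot: [1.228, 1.196, -1.226]
force: [1.0, -0.3, 6.3]
grip_width: 0.0089
```

```bash
python3 - <<'E'
from h import *
s=manip.sense(); e=s['eef_pos']; print(e,s['grip_width'],s['force'])
M=R.from_rotvec(s['ee_rot']).as_matrix(); sx=np.array([np.cos(-.035),np.sin(-.035),0])
r=np.hypot(.115,.012); a0=np.arctan2(.012,.115)
for t in np.arange(.1,2.51,.1):
    d=-r*(np.sin(a0+t)-np.sin(a0))*sx; d[2]=r*(np.cos(a0+t)-np.cos(a0)); print(round(t,2),np.round(M.T@d,4))
E
```

```text
[ 0.60832698 -0.09124499  0.28495265] 0.00893754929836249 [ 0.96725611 -0.29298943  6.27619349]
0.1 [ 0.0018 -0.0114 -0.0001]
0.2 [ 0.0046 -0.0226 -0.0002]
0.3 [ 0.0086 -0.0335 -0.0003]
0.4 [ 0.0137 -0.0439 -0.0004]
0.5 [ 0.0197 -0.0537 -0.0005]
0.6 [ 0.0268 -0.0629 -0.0006]
0.7 [ 0.0347 -0.0713 -0.0007]
0.8 [ 0.0434 -0.0789 -0.0008]
0.9 [ 0.0528 -0.0856 -0.0009]
1.0 [ 0.0628 -0.0913 -0.0009]
1.1 [ 0.0734 -0.096  -0.001 ]
1.2 [ 0.0844 -0.0997 -0.001 ]
1.3 [ 0.0956 -0.1022 -0.001 ]
1.4 [ 0.1071 -0.1035 -0.0011]
1.5 [ 0.1187 -0.1037 -0.0011]
1.6 [ 0.1302 -0.1028 -0.0011]
1.7 [ 0.1416 -0.1007 -0.001 ]
1.8 [ 0.1527 -0.0975 -0.001 ]
1.9 [ 0.1634 -0.0932 -0.001 ]
2.0 [ 0.1736 -0.0878 -0.0009]
2.1 [ 0.1833 -0.0815 -0.0008]
2.2 [ 0.1923 -0.0742 -0.0008]
2.3 [ 0.2005 -0.0661 -0.0007]
2.4 [ 0.2078 -0.0571 -0.0006]
2.5 [ 0.2142 -0.0475 -0.0005]
```

Call:
move_arm(
  moves=[
    {"linear": [0.002, -0.011, 0], "twist": [0, 0, 0], "fingers": 0.0},
    {"linear": [0.005, -0.023, 0], "twist": [0, 0, 0], "fingers": 0.0},
    {"linear": [0.009, -0.0335, 0], "twist": [0, 0, 0], "fingers": 0.0},
    {"linear": [0.014, -0.044, 0], "twist": [0, 0, 0], "fingers": 0.0},
    {"linear": [0.02, -0.054, 0], "twist": [0, 0, 0], "fingers": 0.0},
    {"linear": [0.027, -0.063, -0.001], "twist": [0, 0, 0], "fingers": 0.0},
    {"linear": [0.035, -0.071, -0.001], "twist": [0, 0, 0], "fingers": 0.0},
    {"linear": [0.0435, -0.079, -0.001], "twist": [0, 0, 0], "fingers": 0.0},
  ],
)

```text
time: 8.5
eef_pos: [0.53, -0.0882, 0.2414]
ee_rot: [1.229, 1.194, -1.225]
force: [7.9, 0.6, 0.5]
grip_width: 0.009
```

```bash
cat > arc.py <<'E'
from h import *
s=manip.sense(); e=s['eef_pos']; print(e,s['grip_width'],s['force'])
M=R.from_rotvec(s['ee_rot']).as_matrix(); sx=np.array([np.cos(-.035),np.sin(-.035),0])
r=np.hypot(.115,.012); a0=np.arctan2(.012,.115); g=np.array([.60833,-.09124,.28495])
P=lambda t: g-r*(np.sin(a0+t)-np.sin(a0))*sx+[0,0,r*(np.cos(a0+t)-np.cos(a0))]
ts=np.arange(0,2.5,.01); i=ts[np.argmin([np.linalg.norm(P(t)-e) for t in ts])]; print('angle',i)
for t in np.arange(round(i,1)+.1,2.56,.1): print(round(t,2),np.round(M.T@(P(t)-e),4))
E
python3 arc.py
```

```text
[ 0.52998898 -0.08817774  0.24137852] 0.008952972122299105 [7.87380337 0.57278169 0.48923007]
angle 0.8
0.9 [ 0.0093 -0.0072  0.0002]
1.0 [ 0.0193 -0.0129  0.0002]
1.1 [ 0.0299 -0.0177  0.0001]
1.2 [ 0.0409 -0.0213  0.0001]
1.3 [ 0.0521 -0.0238  0.0001]
1.4 [ 0.0636 -0.0252  0.0001]
1.5 [ 0.0752 -0.0255  0.    ]
1.6 [ 0.0867 -0.0246  0.0001]
1.7 [ 0.0981 -0.0225  0.0001]
1.8 [ 1.092e-01 -1.930e-02  1.000e-04]
1.9 [ 1.199e-01 -1.500e-02  1.000e-04]
2.0 [ 0.1302 -0.0097  0.0002]
2.1 [ 0.1398 -0.0034  0.0003]
2.2 [0.1488 0.0039 0.0003]
2.3 [0.157  0.012  0.0004]
2.4 [0.1644 0.0209 0.0005]
2.5 [0.1709 0.0305 0.0006]
```

Tracking well, at about 8 N.

Call:
move_arm(
  moves=[
    {"linear": [0.0093, -0.007, 0], "twist": [0, 0, 0], "fingers": 0.0},
    {"linear": [0.0193, -0.013, 0], "twist": [0, 0, 0], "fingers": 0.0},
    {"linear": [0.03, -0.018, 0], "twist": [0, 0, 0], "fingers": 0.0},
    {"linear": [0.041, -0.0215, 0], "twist": [0, 0, 0], "fingers": 0.0},
    {"linear": [0.052, -0.024, 0], "twist": [0, 0, 0], "fingers": 0.0},
    {"linear": [0.0635, -0.025, 0], "twist": [0, 0, 0], "fingers": 0.0},
    {"linear": [0.075, -0.0255, 0], "twist": [0, 0, 0], "fingers": 0.0},
    {"linear": [0.0867, -0.0245, 0], "twist": [0, 0, 0], "fingers": 0.0},
  ],
)

```text
time: 9.17
eef_pos: [0.5063, -0.0872, 0.1544]
ee_rot: [1.23, 1.194, -1.224]
force: [8.6, 2.4, 3.6]
grip_width: 0.0091
```

```bash
python3 arc.py
```

```text
[ 0.50627878 -0.08721851  0.15442638] 0.00912246493098143 [8.59333174 2.4121867  3.55765095]
angle 1.6
1.7 [0.0112 0.0016 0.0005]
1.8 [0.0223 0.0048 0.0005]
1.9 [0.0331 0.009  0.0006]
2.0 [0.0433 0.0144 0.0006]
2.1 [0.053  0.0207 0.0007]
2.2 [0.062  0.0279 0.0008]
2.3 [0.0702 0.036  0.0008]
2.4 [0.0776 0.0449 0.0009]
2.5 [0.084  0.0545 0.001 ]
```

Call:
move_arm(
  moves=[
    {"linear": [0.011, 0.0016, 0], "twist": [0, 0, 0], "fingers": 0.0},
    {"linear": [0.0223, 0.0048, 0], "twist": [0, 0, 0], "fingers": 0.0},
    {"linear": [0.033, 0.009, 0], "twist": [0, 0, 0], "fingers": 0.0},
    {"linear": [0.0433, 0.0144, 0], "twist": [0, 0, 0], "fingers": 0.0},
    {"linear": [0.053, 0.0207, 0.001], "twist": [0, 0, 0], "fingers": 0.0},
    {"linear": [0.062, 0.028, 0.001], "twist": [0, 0, 0], "fingers": 0.0},
    {"linear": [0.07, 0.036, 0.001], "twist": [0, 0, 0], "fingers": 0.0},
    {"linear": [0.0776, 0.045, 0.001], "twist": [0, 0, 0], "fingers": 0.0},
  ],
)

```text
time: 9.83
eef_pos: [0.5517, -0.0887, 0.0771]
ee_rot: [1.229, 1.195, -1.224]
force: [3.7, 3.0, 9.7]
grip_width: 0.0089
```

```bash
python3 arc.py; python3 -c "
from h import *
snap('scene','scene2.png')"
```

```text
[ 0.55167839 -0.08873556  0.07709848] 0.00893363252256406 [3.65053537 2.97709357 9.66410601]
angle 2.4
2.5 [0.0065 0.0095 0.0006]
```

View pics/scene2.png

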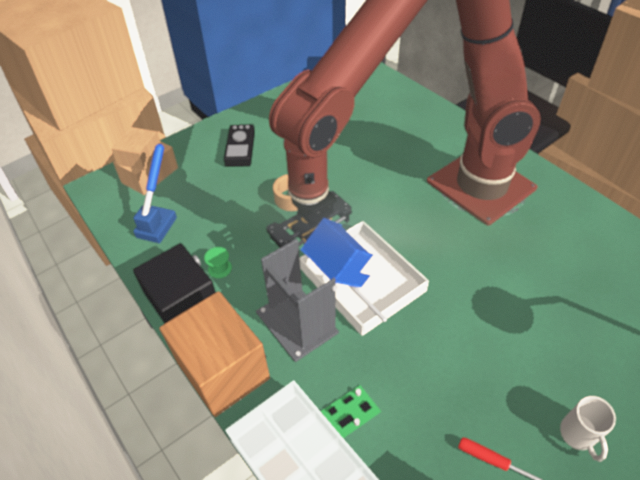

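The scene view shows the bin tipped down over the tray and the bystanders in place. The spacers are hidden. I press a little further to make sure it is at the stop.

Call:
move_arm(
  moves=[
    {"linear": [0.0035, 0.005, 0], "twist": [0, 0, 0], "fingers": 0.0},
    {"linear": [0.0065, 0.0095, 0], "twist": [0, 0, 0], "fingers": 0.0},
    {"linear": [0.0065, 0.0095, 0], "twist": [0, 0, 0], "fingers": 0.0},
    {"linear": [0.0065, 0.0095, 0], "twist": [0, 0, 0], "fingers": 0.0},
    {"linear": [0.0065, 0.0095, 0], "twist": [0, 0, 0], "fingers": 0.0},
    {"linear": [0.0065, 0.0095, 0], "twist": [0, 0, 0], "fingers": 0.0},
  ],
)

```text
time: 10.38
eef_pos: [0.5522, -0.0897, 0.0679]
ee_rot: [1.221, 1.208, -1.238]
force: [-24.9, 2.0, 17.6]
grip_width: 0.0082
```

```bash
python3 arc.py
```

```text
[ 0.55218075 -0.08970111  0.06786148] 0.008192160399865912 [-24.85114294   2.02136252  17.60805056]
angle 2.45
2.5 [-0.0029  0.0089 -0.0003]
```

The stop is reached: 30 N of resistance and no further motion. I relax, open and lift away.

Call:
move_arm(
  moves=[
    {"linear": [-0.002, -0.006, 0], "twist": [0, 0, 0], "fingers": 0.0},
    {"linear": [-0.002, -0.006, 0], "twist": [0, 0, 0], "fingers": 0.05},
    {"linear": [-0.002, -0.006, 0], "twist": [0, 0, 0], "fingers": 0.05},
    {"linear": [-0.002, -0.006, 0], "twist": [0, 0, 0], "fingers": 0.05},
    {"linear": [-0.002, -0.006, 0], "twist": [0, 0, 0], "fingers": 0.05},
    {"linear": [-0.002, -0.006, 0], "twist": [0, 0, 0], "fingers": 0.05},
    {"linear": [-0.002, -0.006, 0], "twist": [0, 0, 0], "fingers": 0.05},
    {"linear": [-0.002, -0.006, 0], "twist": [0, 0, 0], "fingers": 0.05},
  ],
)

```text
time: 11.05
eef_pos: [0.5532, -0.0899, 0.072]
ee_rot: [1.228, 1.197, -1.227]
force: [0.6, 1.0, -0.6]
grip_width: 0.0455
```

Call:
move_arm(
  moves=[
    {"linear": [-0.02, 0, 0], "twist": [0, 0, 0], "fingers": 0.05},
    {"linear": [-0.05, 0, 0], "twist": [0, 0, 0], "fingers": 0.05},
    {"linear": [-0.08, 0, 0], "twist": [0, 0, 0], "fingers": 0.05},
    {"linear": [-0.12, 0, 0.03], "twist": [0, 0, 0], "fingers": 0.05},
    {"linear": [-0.16, 0, 0.07], "twist": [0, 0, 0], "fingers": 0.05},
    {"linear": [-0.2, 0, 0.11], "twist": [0, 0, 0], "fingers": 0.05},
    {"linear": [-0.22, 0, 0.14], "twist": [0, 0, 0], "fingers": 0.05},
    {"linear": [-0.22, 0, 0.14], "twist": [0, 0, 0], "fingers": 0.05},
  ],
)

```text
time: 11.72
eef_pos: [0.5493, -0.2328, 0.2947]
ee_rot: [1.228, 1.193, -1.228]
force: [1.4, -0.2, -0.9]
grip_width: 0.0503
```

```bash
python3 - <<'E'
from h import *
s=manip.sense(); print(R.from_rotvec(s['ee_rot']).as_matrix().round(2)[:,2])
a=snap('top','top3.png')['frame'];b=snap('scene','scene3.png')['frame']
A=cv2.resize(a[150:350,200:400],(400,400)); B=cv2.resize(b[190:350,240:440],(400,320)); B=cv2.copyMakeBorder(B,0,80,0,0,0)
cv2.imwrite('pics/both3.png',np.hstack([A,B])[:,:,::-1])
E
```

```text
[-0.03 -1.    0.  ]
```

View pics/both3.png

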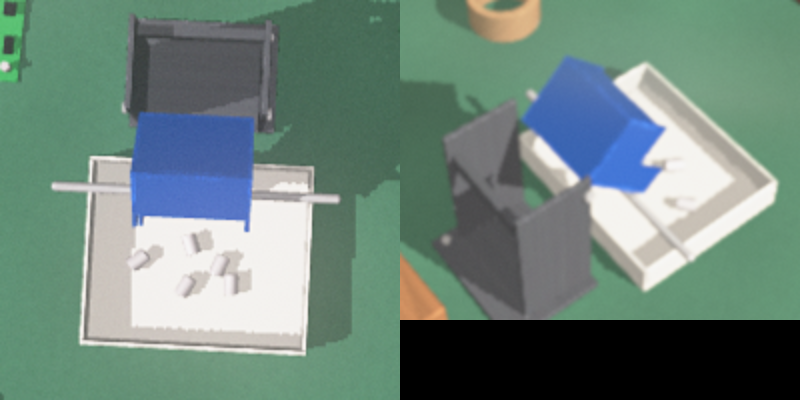

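The composite shows all five spacers in the tray and the bin down. In the top crop they are at about (139,260), (191,243), (219,265), (187,285) and (230,285). I run a final check on the bar and bystanders, then hand in.

```bash
python3 - <<'E'
from h import *
a=load('top0');b=load('top3'); 
for n,(u,v) in dict(spool=(416,162),board=(196,167),tape=(454,297)).items():
    f=lambda c:c['frame'][v-28:v+28,u-28:u+28].astype(np.float32).mean(2)
    print(n,cv2.phaseCorrelate(f(a),f(b)))
for z in(.072,.085): 
    p,q=onz(b,226,243,z),onz(b,370,249.5,z); print(z,p,q,np.linalg.norm(p-q))
for t in (2.3,2.4): 
    r=np.hypot(.115,.012);x=np.arctan2(.012,.115)+t; print(t,proj(b,[.6245-r*np.sin(x),.025,.165+r*np.cos(x)]))
print(manip.sense()['time'],manip.close_job())
E
```

```text
spool ((0.19127247743605125, 0.0991959879502744), 0.7901924684312609)
board ((-0.05736093045688051, -0.01772334652291363), 0.9738653479682075)
tape ((-0.23878544464069407, 0.07524565950069473), 0.4969764041900635)
0.072 [0.55961968 0.17625687 0.072     ] [ 0.54957077 -0.12200518  0.072     ] 0.2984312771379095
0.085 [0.55912437 0.17413671 0.085     ] [ 0.5491907  -0.12070466  0.085     ] 0.29500866567197326
2.3 [298.86982394 249.95833198]
2.4 [299.03064887 245.74120392]
the job is handed in; nothing more can be done
11.8167 None
```

The tray is in front of the bin, the bin is down at its stop, and all five spacers are in the tray. I handed the job in at about 11.8 s, with the robot clear of everything.

- **Tray:** I gripped its right wall and slid it across the bench. Its centre measured (0.488, 0.026) m, against an estimated drop spot of (0.490, 0.030) m.
- **Bin:** I pulled it by the right end of the bar along the arc. At the stop it resisted with about 30 N and moved no further. In the last picture the middle of the bar was at row 246.3, against 245.7 predicted for 2.4 rad.
- **Spacers:** the last top view shows all five lying in the tray.
- **Bystanders:** the spool, board and tape each shifted by less than 0.3 px between the first and last top views. The image match for the tape was only moderate (0.50), probably because the arm's shadow changed.
- **Disagreement:** the bar's length measured 295 to 298 mm against the 290 mm given. I put this down to errors in reading pixel positions.

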